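Pin a print screen in its jig and hold the guarded clamp lever

ROBOT

A 7-joint arm with a two-finger parallel gripper is mounted at the origin on the work surface. World frame = base frame: x ahead of the robot, y to its left, z up, the work surface at z = 0. Lengths are in mm, angles in degrees, forces in N, time in s.
With the tool pointing down it reaches from about 375 to 925 mm from the base axis. Payload 3.1 kg.
Tool frame: the origin (TCP) lies at the centre of the arm's flange, where the gripper is bolted on; the fingertips stand 173 mm ahead of it and the grasp point (between the pads) lies 155 mm ahead of it (tips_ahead is the distance from the TCP to the fingertips, in mm); z points along the fingers, y is the direction in which the jaws open and shut (so a half turn about z gives the same grasp; the last joint's range is limited). The gripper opens to 85 mm and grips with 20 to 120 N. Pads are 22 mm wide; open, the fingers measure 114 mm over their backs; the gripper's body (76 mm by 85 mm) begins 54 mm behind the grasp point. The pads swing forward as they close: fully open they stand 13 mm farther back than shut.
Start: joints at [-77.166, 21.939, 2.515, 91.553, -1.026, 66.532, -2.859], TCP at [205.56, 616.645, 404.669] pointing down, gripper open.
Joint ranges: [-149.38, 149.38], [-23.57, 123.04], [-84.95, 90], [0, 143.3], [-89.99, 269.99], [3.08, 112.72], [-163.45, 163.45]. Speed limits (degrees/s): [159.86, 159.86, 180, 180, 180, 180, 180].

INTERFACE

Orientations are given as [roll, pitch, yaw] about the fixed x, y, z axes, in that order (R = Rz(yaw) Ry(pitch) Rx(roll)).
In Python, from plant import * gives the robot as it stands.
- The arm moves only by the shell command python3 -m handwheel 'ROWS' [OPENING]. ROWS is JSON, a list of rows, each a list of 6 numbers: the shift along the tool's x, y, z scaled (see below), then the turn, a rotation vector about the tool's x, y, z scaled (see below). A call has exactly 10 rows; each row shifts and turns the commanded pose from where the row before left it, along the tool's axes as they then stand; what a row does not reach is not made up. The controller multiplies each number of a shift by 0.025 m and each number of a turn by 0.1 rad. A row lasts 1/10 s, in which the tool goes at most 50 mm and 8.59 degrees, less where a joint would pass 70% of its speed; a pose out of reach is approached as far as the arm can. A call with a number of a shift or a turn outside -1 to 1 is refused whole. A call with a gripper value outside its range is refused whole. OPENING is the opening, from 0 (shut) to 1 (fully open), set as the call begins (- or left out, the last holds). The fingers move at their own pace and stop on an object; the grip force is fixed at half the most. Time passes only in rows, so rows that do not move let the fingers close, or fill a call up. It gives the time, the measured TCP pose, the force and the opening at its end, in the units of the state.
- observe(): the state, without advancing time (a new reading comes with each control period).
- snapshot(name): name is "side" or "top"; returns a dict with "pixels" (480x640x3 uint8, blue, green, red), "range_z" (480x640 float32, mm along the optical axis (not along the pixel's ray), 0 where there is no reading), "fx", "fy", "cx", "cy" (pixels), "origin" and "attitude" of the camera in the world. Camera axes: x right, y down, z forward; pixel columns grow to the right and rows downward; lengths in mm; the calibration is good to about 2 mm. A picture is of the moment at which its call begins.
- finish_job(): hands the job in, once; it reports no verdict.
The state is a dict: "time_s": time; "joint_positions": joint angles; "qd": joint speeds; "joint_efforts": joint torques, N m; "tool_pos": TCP position; "tool_rot": TCP orientation; "wrist_force": force on the tool from outside, world axes, zero at the start; "torque": the same for the moment, N m; "gripper_width": finger opening in mm.
Only numpy, scipy, OpenCV 4.12 (cv2) and the standard library are available. Lean on these libraries where they do the work, as an engineer would, in place of code of your own. Each camera call takes 0.05 s, during which the arm holds its last target.

TASK

Take the orange-headed locating pin from its wooden holder and put it down through the brass-ringed eyelet of the blue lug until its collar rests on the lug, and leave it there. Only then flip the red safety catch over by its paddle, out of the lever's way as far as it will go, and after that pull the black-handled clamp lever all the way towards the robot to its stop. The lever springs back, so finish while still holding it there with the fingers; do not disturb the two ink tubs or the squeegee.

Things in the scene. Friction and masses are not known exactly. Their poses are not given: they have to be found in the camera images.
- jig: Screen jig fixed to the bench, yaw -0.3 to 0.3. Origin at bench level below the lever pivot; x away from the robot, y left, z up. In its axes (mm): base plate x -75..55, y -110..150, 12 high; lever housing x -48..38, y -32..32, 62 high, cheeks to 78; screen frame x 65..285, y -190..150, top at 50; blue lug 44 square at x 35, y 110, top at 50; catch post 36 x 30 at x 7, y -78, 88 high
- eyelet (a point): Centre of the mouth of the eyelet, a vertical round hole 13 mm wide in the top face of the blue lug, 50 mm above the bench; free to 38 mm depth; axes as the jig's
- pin: Steel pin, about 80 g, upright; origin at the centre of its foot, z up. Shank 10 mm in diameter, 34 mm long, tip tapered; collar 26 mm in diameter from 34 to 38 mm; orange round head to grip, 18 mm in diameter, 38 to 75 mm. At the start its collar rests on the holder, foot 11 mm above the bench. With the collar on the lug the foot is 34 mm below the eyelet's mouth
- pin_holder: Plywood block 60 x 60 x 45 mm fixed to the bench, with a 13 mm hole down its middle in which the pin stands; origin at the centre of its underside. It may be left or right of the jig, changing places with the ink tubs
- catch (a joint): Red safety catch, rad: near 0 (0 to 0.2) shut, its arm lies across in front of the lever to guard it; grows as the paddle is pushed towards the jig's -y and the arm rises; stop at 1.4. It must be past 1.1 to count as flipped. Stiff hinge (0.05 N m), stays where left
- catch_hinge (a point): Point on the catch's hinge axis, which runs along the jig's x, 100 mm above the bench; jig x 7, y -75 mm; axes as the jig's. At 0 the arm (10 mm square) reaches 88 mm from here along the jig's +y, and the paddle (26 mm along x, 8 mm thick along y) stands upright to 60 mm above this point
- catch_paddle (a point): Middle of the red paddle's upper part, 50 mm from the hinge axis; its own z points up along the paddle, away from the hinge
- lever (a joint): Clamp lever, rad: 0 at rest, leaning 0.5 rad away from the robot (jig +x); grows as it is pulled towards the robot (jig -x); stop at 0.9, leaning 0.4 rad to the robot; pulled home means past 0.8. A spring draws it back to 0: about 7 N at the handle when home. It is not physically blocked, but pulling it past 0.2 before the catch is flipped is a failure
- lever_pivot (a point): Point on the lever's hinge axis (along the jig's y), 60 mm above the bench over the jig's origin; axes as the jig's. Next to it (jig x 26..78 mm, y -9..9, top at 88 mm) is a clamp foot, which the lever drives 14 mm down onto the screen frame
- lever_grip (a point): Centre of the lever's black cross handle, a round bar 18 mm in diameter and 50 mm long along the jig's y, 130 mm from the pivot on a 12 mm rod: at rest 174 mm above the bench and 62 mm on the jig's +x side of the pivot; when home 180 mm high and 51 mm on the -x side
- ink_tub_orange: Orange ink tub with white lid, 78 mm in diameter, 92 mm high, 0.4 kg; origin at the centre of its underside; leave alone
- ink_tub_teal: Teal ink tub with white lid, same size; leave alone
- squeegee: Wooden squeegee lying on the bench, 62 x 220 x 24 mm plus a green blade to 65 mm on its +x side; origin at the centre of the wood's underside; leave alone

How it is judged (in metres and radians):
On the way, in this order (a step that is already met when the one before it is completed fails the run):
1. the pin is down through the eyelet, its collar on the lug (horizontal distance between pin and eyelet below 0.004 m and z of pin in the frame of eyelet below -0.029 m and angle between pin's own z axis and vertical below 0.15 rad), for 0.2 s.
2. the catch is flipped over, the lever still back (all of step 1 and value of joint catch above 1.1 rad and value of joint lever below 0.2 rad), for 0.2 s.
3. the lever is pulled home by the fingers (value of joint lever above 0.8 rad and value of joint catch above 1.1 rad and contact force between the fingers and jig above 1 N), for 0.3 s.
At the end, for the whole second after the job is handed in: For the last second the fingers hold the lever past 0.8 rad (1 N or more on it), the catch is past 1.1 rad, the pin stands in the eyelet (4 mm from its axis at most, 29 mm deep or more, 0.15 rad from upright at most), tubs and squeegee within 30 mm of their starts (all of step 1 and all of step 3 and distance of each of ink_tub_orange, ink_tub_teal, squeegee from where it was at the start of the episode below 0.03 m); the arm keeps its last pose, push and grip.
It fails at once if the lever is pulled while the catch is not flipped (value of joint lever above 0.2 rad and value of joint catch below 0.9 rad).
It fails at once if an ink tub or the squeegee is moved or knocked over (distance of any of ink_tub_orange, ink_tub_teal, squeegee from where it was at the start of the episode above 0.03 m or angle between any of ink_tub_orange, ink_tub_teal, squeegee's own z axis and vertical above 0.5 rad).
It also fails if it takes over 72 s, if anything falls off the work surface, if the arm or the gripper's body presses on something with over 40 N, if the wrist force passes 120 N, or if a joint passes its speed limit or range.

## Working session

There is one attempt and no reset: what is moved stays moved. The work goes in short steps, Python scripts to look and compute and a shell command to move; the robot and the scene stay as the last step left them, time stands still between calls to the robot, and variables do not carry over. Pictures are saved under pics/ and viewed, and the job is handed in when it is done.

```bash
ls; mkdir -p pics
python3 - <<'E'
from plant import *
import cv2
s=observe(); print(s)
for n in("side","top"):
    d=snapshot(n); cv2.imwrite(f"pics/{n}0.png",d["pixels"]); print(n,d["fx"],d["fy"],d["cx"],d["cy"],d["origin"],d["attitude"])
E
```

```text
pics
{'time_s': 0.0, 'joint_positions': array([-77.16507666,  21.99100714,   2.51245355,  91.65060344,
        -1.02637542,  66.5309308 ,  -2.85720093]), 'qd': array([ 0.04035547,  0.06902555,  0.07243318, -0.07021216, -0.00681043,
        0.00820813,  0.04377144]), 'joint_efforts': array([-7.98764868e-04, -4.33442259e+01,  1.02418385e+00, -2.49516141e+01,
        1.05274853e-02,  1.09688519e-02, -2.05128697e-05]), 'tool_pos': array([205.41854465, 616.16247676, 403.2851504 ]), 'tool_rot': array([-1.79850156e+02,  7.64851843e-03,  1.61566763e+02]), 'wrist_force': array([-0.4282551 ,  0.25358763, -0.44595667]), 'torque': array([-0.0156038 , -0.05318702, -0.02508836]), 'gripper_width': 85.23063842758258}
side 498.2443636417941 498.2443636417941 316.68456101430814 243.7500195350362 [ 493.17221543  705.25869344 1036.46903051] [-142.08857361    0.9358039  -176.47493337]
top 521.5467317148373 521.5467317148373 321.01912141844883 244.38031245669495 [ 328.86152466  -34.33464316 1276.67065935] [-1.70629232e+02  1.60046224e-01 -9.06777382e+01]
```

View pics/side0.png

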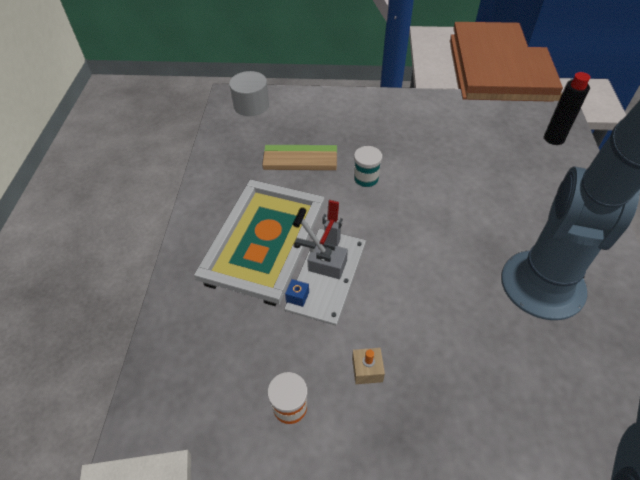

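View pics/top0.png

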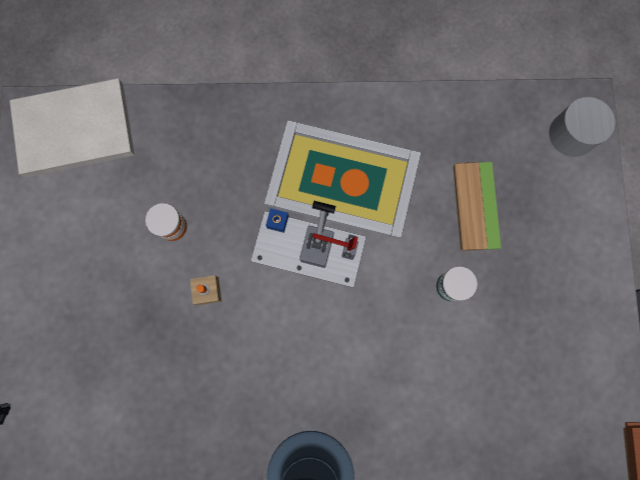

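The side view shows the lug at about (297,290), the pin at (369,355), the lever handle at (299,218) and the paddle at (333,208). In the top view the same points are near (277,219), (201,288), (323,207) and (352,243).

```bash
cat > h.py <<'E'
from plant import *
import numpy as np, cv2
from scipy.spatial.transform import Rotation as R
def cam(n):
    d=snapshot(n); d["R"]=R.from_euler('xyz',d["attitude"],degrees=True).as_matrix(); d["o"]=np.array(d["origin"]); return d
def ray(d,u,v): return d["R"]@np.array([(u-d["cx"])/d["fx"],(v-d["cy"])/d["fy"],1.])
def at_z(d,u,v,z):
    r=ray(d,u,v); return d["o"]+r*(z-d["o"][2])/r[2]
def at_d(d,u,v): return d["o"]+ray(d,u,v)*d["range_z"][int(round(v)),int(round(u))]
def proj(d,p):
    c=d["R"].T@(np.array(p)-d["o"]); return np.array([d["fx"]*c[0]/c[2]+d["cx"],d["fy"]*c[1]/c[2]+d["cy"]])
def crop(d,u,v,w,h,s,name):
    im=d["pixels"][max(0,v-h):v+h,max(0,u-w):u+w]; cv2.imwrite("pics/"+name,cv2.resize(im,None,fx=s,fy=s,interpolation=cv2.INTER_CUBIC))
E
python3 - <<'E'
from h import *
for n,c in(("side",[(320,245,75,60),(369,365,25,25)]),("top",[(315,240,65,50),(203,290,25,25)])):
    d=cam(n)
    for i,(u,v,w,h) in enumerate(c): crop(d,u,v,w,h,5 if i==0 else 8,f"{n}_c{i}.png")
E
```

```text
(no output)
```

View pics/side_c0.png

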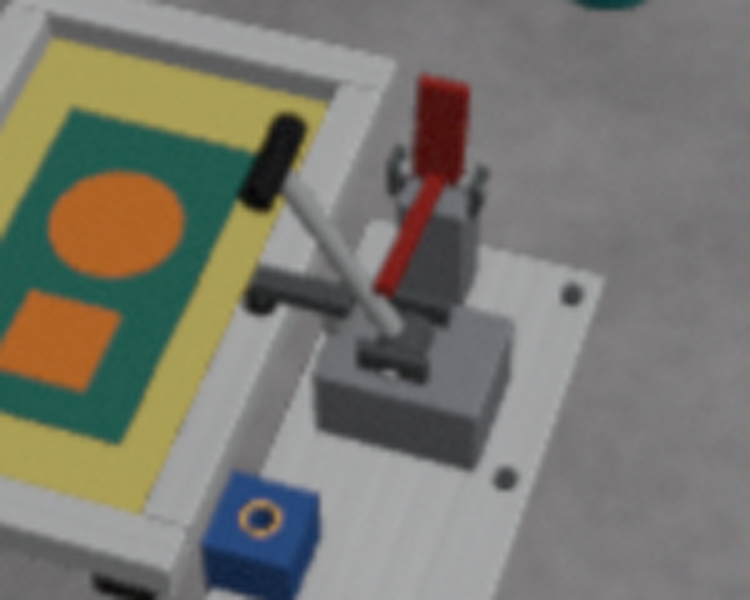

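View pics/top_c0.png

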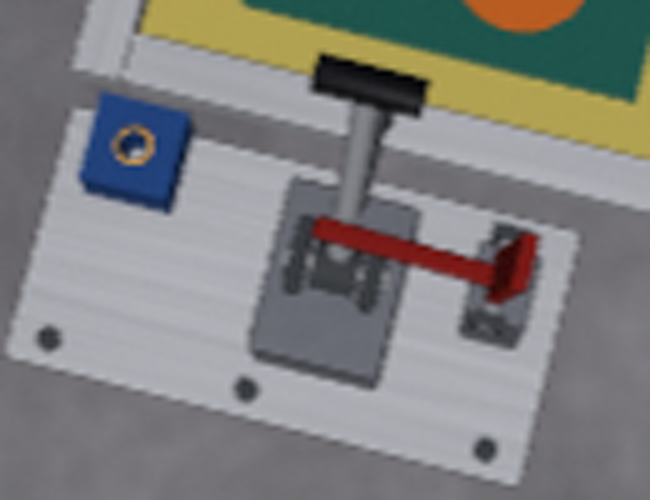

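View pics/side_c1.png

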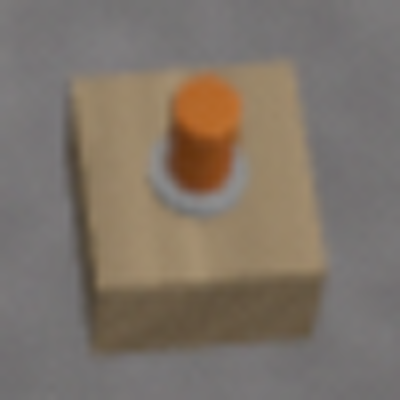

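View pics/top_c1.png

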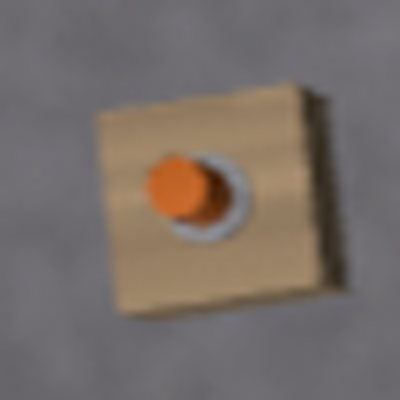

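Run:
```python
from h import *
S=cam("side");T=cam("top")
np.set_printoptions(precision=1,suppress=True)
print("eye",at_z(S,297.0,288.2,50),at_z(T,276.2,218.8,50))
print("pin",at_z(S,369.4,352.9,86),at_z(T,200.1,288.1,86), "holderT", at_z(T,178+(209/8)-.5+0.06,265+199/8-.5,45), at_z(S,368.4,361.5,49))
b=[at_z(T,*p,12) for p in((259.2,257.2),(298.8,267.6),(346.6,279.4))];print(b); d=b[2]-b[0];print("yaw bolts",np.degrees(np.arctan2(d[0],-d[1])))
# base plate corners top: 
f=lambda p:(250+(p[0]+.5)/5-.5,190+(p[1]+.5)/5-.5)
P=[at_z(T,*f(p),12) for p in((8,357),(518,485),(580,236),(75,107))];print(P)
for a,c in((0,1),(3,2)):
    d=P[c]-P[a];print(np.degrees(np.arctan2(d[0],-d[1])),np.linalg.norm(d))
# handle ends, z174
H=[at_z(T,*f(p),174) for p in((317,75),(424,97))];print(H)
g=lambda p:(245+(p[0]+.5)/5-.5,185+(p[1]+.5)/5-.5)
print("handle side",at_z(S,*g((273,162)),174))
print("depth lug",at_d(T,270,222),at_d(S,300,294))
```

```text
eye [594.5  73.7  50. ] [595.   73.7  50. ]
pin [428.1 246.7  86. ] [427.6 244.   86. ] holderT [427.9 245.   45. ] [427.7 248.7  49. ]
[array([507.6, 118.5,  12. ]), array([480.8,  21.6,  12. ]), array([450.6, -94.4,  12. ])]
yaw bolts -15.007061710219398
[array([498.5, 138. ,  12. ]), array([ 432.9, -110.1,   12. ]), array([ 555.2, -143.3,   12. ]), array([623.4, 105.9,  12. ])]
-14.818030060185459 256.5660110360224
-15.30714756503264 258.3603047481293
[array([598.6, -17. , 174. ]), array([588.2, -63.3, 174. ])]
handle side [593.3 -40.  174. ]
depth lug [586.4  88.1  54.4] [586.1  90.1  51.4]
```

```bash
cat >> h.py <<'E'
J0=np.array([532.5,-23.5,0]); JY=-15.0
def jig(x,y,z):
    return J0+R.from_euler('z',JY,degrees=True).apply([x,y,z])
def go(p,rpy,n=None):
    """turn first (tool rotvec /0.1rad), then shift in new tool axes (/25mm)"""
    s=observe(); A=R.from_euler('xyz',s["tool_rot"],degrees=True); B=R.from_euler('xyz',rpy,degrees=True)
    rv=(A.inv()*B).as_rotvec(); sh=B.inv().apply(np.array(p)-s["tool_pos"])
    np.set_printoptions(precision=3,suppress=True)
    print("t",s["time_s"],"pos",s["tool_pos"],"rot",s["tool_rot"],"F",s["wrist_force"],"w",s["gripper_width"])
    print("turn units",rv/0.1,"shift units",sh/25, "per10",sh/250)
E
python3 - <<'E'
from h import *
T=cam("top"); print("tub",at_z(T,163,220,92),at_z(T,460,284,92))
print("hinge",jig(7,-75,100))
go([428,245.7,320],[180,0,165])
E
```

```text
tub [586.27223491 332.89186004  92.        ] [ 429.28055564 -347.9997187    92.        ]
hinge [519.8500524  -97.75617029 100.        ]
t 0.35 pos [205.548 616.543 404.347] rot [-179.965    0.001  161.563] F [ 0.711  0.537 -0.621] w 85.31769110197094
turn units [-0.006  0.    -0.6  ] shift units [-12.434 -12.025   3.374] per10 [-1.243 -1.203  0.337]
```

```bash
python3 -m handwheel '[[0,0,0,0,0,-0.6],[-0.8,-0.8,0.2,0,0,0],[-1,-1,0.2,0,0,0],[-1,-1,0.2,0,0,0],[-1,-1,0.2,0,0,0],[-1,-1,0.2,0,0,0],[-1,-1,0.2,0,0,0],[-1,-1,0.2,0,0,0],[-1,-1,0.2,0,0,0],[-1,-1,0.2,0,0,0]]' 1 && python3 -m handwheel '[[-1,-1,0.3,0,0,0],[-1,-1,0.3,0,0,0],[-0.8,-0.8,0.3,0,0,0],[-0.5,-0.4,0.3,0,0,0],[-0.3,0,0.3,0,0,0],[0,0,0.074,0,0,0],[0,0,0,0,0,0],[0,0,0,0,0,0],[0,0,0,0,0,0],[0,0,0,0,0,0]]'
python3 - <<'E'
from h import *
go([428,245.7,226],[180,0,165])
E
```

```text
time_s: 1.35
tool_pos: [361.7, 345.9, 359.8]
tool_rot: [180.0, 0.0, 165.0]
wrist_force: [0.9, -0.0, -0.4]
gripper_width: 85.5
time_s: 2.35
tool_pos: [427.1, 247.4, 320.6]
tool_rot: [180.0, 0.0, 165.1]
wrist_force: [0.7, -0.6, -0.1]
gripper_width: 85.2
t 2.35 pos [427.073 247.402 320.628] rot [179.964   0.01  165.09 ] F [ 0.741 -0.574 -0.066] w 85.23494705419868
turn units [0.006 0.002 0.016] shift units [-0.053 -0.056  3.785] per10 [-0.005 -0.006  0.379]
```

```bash
python3 -m handwheel '[[-0.05,-0.05,0.5,0,0,0],[0,0,0.5,0,0,0],[0,0,0.5,0,0,0],[0,0,0.5,0,0,0],[0,0,0.5,0,0,0],[0,0,0.5,0,0,0],[0,0,0.4,0,0,0],[0,0,0.2,0,0,0],[0,0,0.18,0,0,0],[0,0,0,0,0,0]]'
python3 - <<'E'
from h import *
go([428,245.7,226],[180,0,165])
S=cam("side");crop(S,365,340,60,50,6,"s2.png")
E
```

```text
time_s: 3.35
tool_pos: [428.2, 245.0, 225.4]
tool_rot: [-180.0, -0.0, 165.0]
wrist_force: [0.1, -0.1, 0.1]
gripper_width: 85.8
t 3.35 pos [428.18  245.046 225.394] rot [-179.967   -0.023  165.003] F [ 0.125 -0.087  0.102] w 85.77695545391087
turn units [-0.006 -0.004  0.001] shift units [ 0.014  0.023 -0.024] per10 [ 0.001  0.002 -0.002]
```

View pics/s2.png

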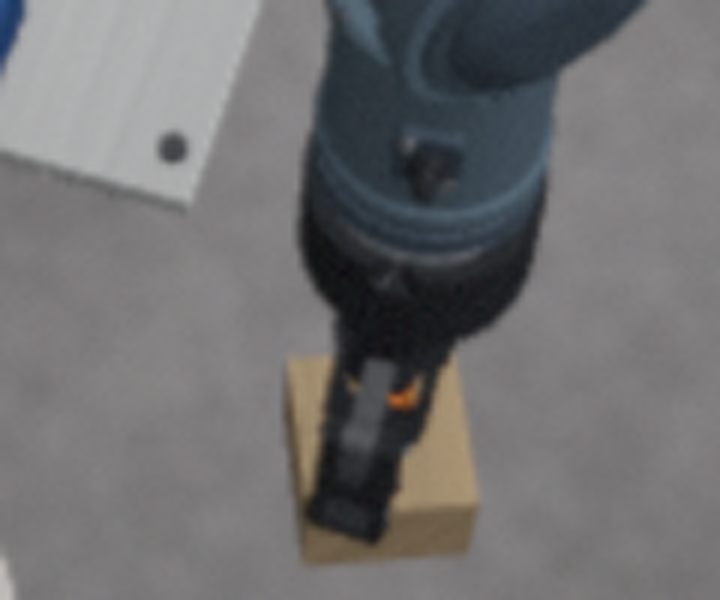

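The orange head shows between the fingers at crop (405,397), and the fingers straddle it. I'll close on it, then lift.

```bash
python3 -m handwheel '[[0,0,0,0,0,0],[0,0,0,0,0,0],[0,0,0,0,0,0],[0,0,0,0,0,0],[0,0,0,0,0,0],[0,0,0,0,0,0],[0,0,0,0,0,0],[0,0,0,0,0,0],[0,0,0,0,0,0],[0,0,0,0,0,0]]' 0
python3 - <<'E'
from h import *
go([428,245.7,330],[180,0,165])
E
```

```text
time_s: 4.4
tool_pos: [428.5, 245.6, 226.2]
tool_rot: [179.9, 0.0, 165.0]
wrist_force: [0.4, 2.0, 3.2]
gripper_width: 16.2
t 4.4 pos [428.539 245.607 226.216] rot [179.927   0.039 165.015] F [0.399 1.984 3.173] w 16.1902613157049
turn units [0.013 0.007 0.003] shift units [ 0.022 -0.002 -4.151] per10 [ 0.002 -0.    -0.415]
```

```bash
python3 -m handwheel '[[0,0,-0.2,0,0,0],[0,0,-0.4,0,0,0],[0,0,-0.5,0,0,0],[0,0,-0.5,0,0,0],[0,0,-0.5,0,0,0],[0,0,-0.5,0,0,0],[0,0,-0.4,0,0,0],[0,0,-0.2,0,0,0],[0,0,0,0,0,0],[0,0,0,0,0,0]]'
python3 - <<'E'
from h import *
go([594.8,73.7,300],[180,0,165])
S=cam("side");crop(S,365,340,60,50,6,"s3.png")
E
```

```text
time_s: 5.4
tool_pos: [428.0, 245.0, 305.6]
tool_rot: [-180.0, -0.0, 165.0]
wrist_force: [-0.1, 0.4, -0.9]
gripper_width: 16.4
t 5.4 pos [428.035 244.985 305.595] rot [-179.967   -0.026  165.007] F [-0.098  0.417 -0.948] w 16.391808291229435
turn units [-0.006 -0.005  0.001] shift units [-8.217 -4.891  0.224] per10 [-0.822 -0.489  0.022]
```

View pics/s3.png

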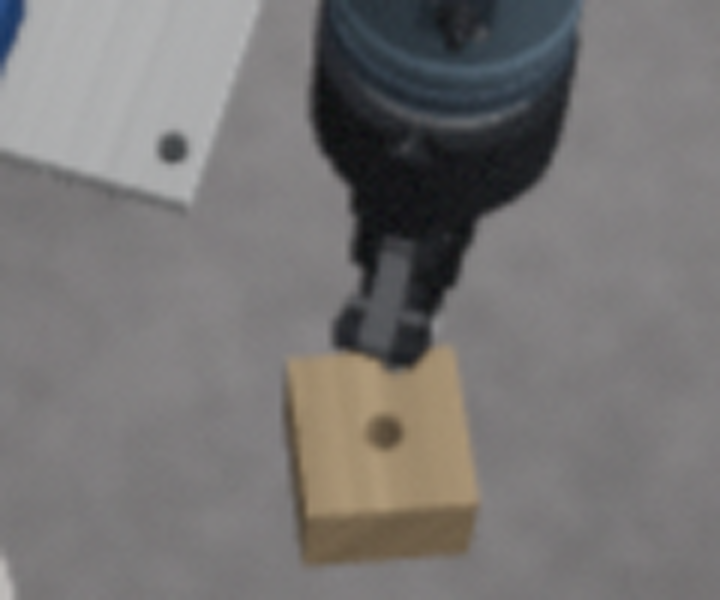

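Run:
```python
from h import *
S=cam("side");T=cam("top")
for z in (90,124,128,165): 
    p=proj(S,[428,245.3,z]);print(z,p,(p-[345,315]+.5)*14-.5, proj(T,[428,245.3,z]))
crop(S,370,340,25,25,14,"s4.png");crop(T,200,285,40,30,9,"t4.png")
print("hole",at_z(S,368.6,361.6,45))
```

```text
90 [369.55679862 351.41207878] [350.29518062 516.26910297] [199.12411421 287.78310843]
124 [370.70024844 343.87887119] [366.30347813 410.80419671] [195.53671422 286.54248509]
128 [370.83882447 342.96591286] [368.24354263 398.02278004] [195.10090399 286.39176971]
165 [372.16357553 334.23826734] [386.79005742 275.83574282] [190.92316849 284.94699182]
hole [427.01193335 247.07947782  45.        ]
```

View pics/s4.png

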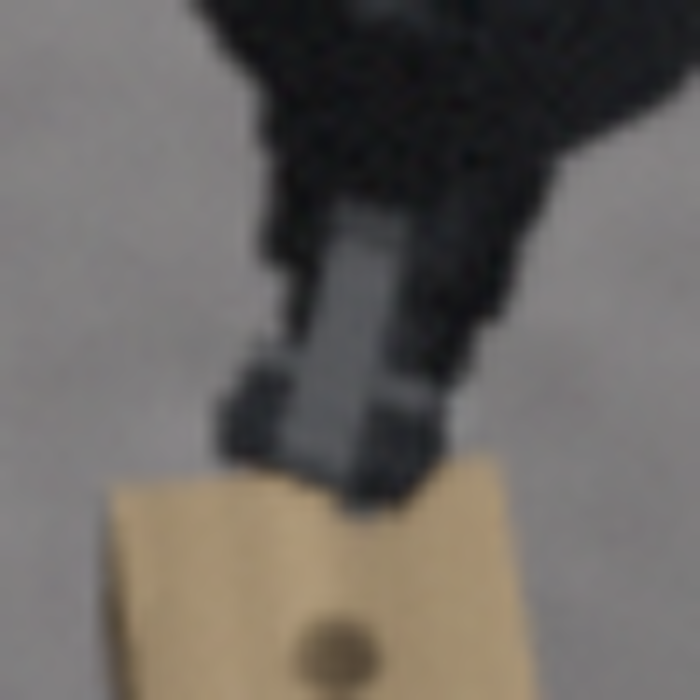

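View pics/t4.png

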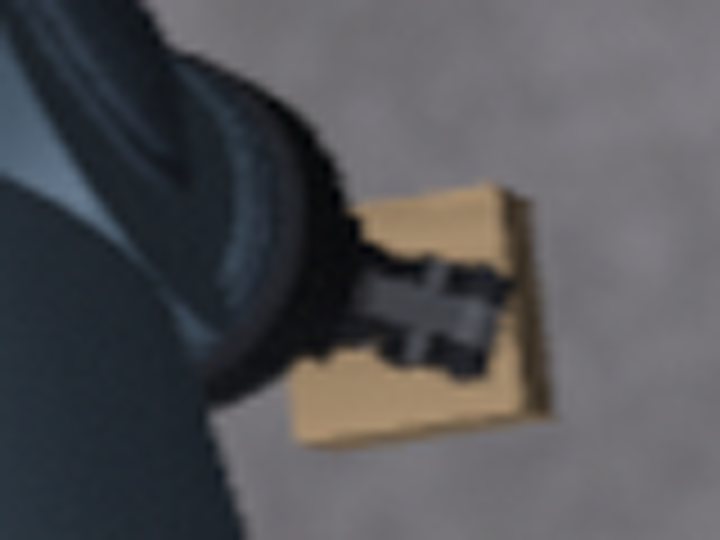

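```bash
python3 -m handwheel '[[-0.5,-0.3,0,0,0,0],[-0.9,-0.55,0,0,0,0],[-1,-0.6,0,0,0,0],[-1,-0.6,0,0,0,0],[-1,-0.6,0,0,0,0],[-1,-0.6,0,0,0,0],[-1,-0.6,0.22,0,0,0],[-1,-0.6,0,0,0,0],[-0.6,-0.35,0,0,0,0],[-0.24,-0.1,0,0,0,0]]' && python3 -m handwheel '[[0,0,0,0,0,0],[0,0,0.3,0,0,0],[0,0,0.4,0,0,0],[0,0,0.3,0,0,0],[0,0,0,0,0,0],[0,0,0,0,0,0],[0,0,0,0,0,0],[0,0,0,0,0,0],[0,0,0,0,0,0],[0,0,0,0,0,0]]'
python3 - <<'E'
from h import *
go([595.3,73.7,231],[180,0,165])
S=cam("side");crop(S,297,280,30,25,12,"s5.png")
T=cam("top");crop(T,277,219,40,30,9,"t5.png")
E
```

```text
time_s: 6.55
tool_pos: [596.5, 71.3, 300.0]
tool_rot: [-179.9, 0.0, 164.8]
wrist_force: [0.9, 0.2, -1.3]
gripper_width: 16.7
time_s: 7.55
tool_pos: [595.7, 73.4, 275.6]
tool_rot: [180.0, 0.0, 165.0]
wrist_force: [-0.5, -1.1, -0.3]
gripper_width: 16.7
t 7.55 pos [595.657  73.435 275.608] rot [179.985   0.025 164.997] F [-0.511 -1.099 -0.259] w 16.651235138412655
turn units [ 0.003  0.004 -0.001] shift units [0.017 0.007 1.784] per10 [0.002 0.001 0.178]
```

View pics/s5.png

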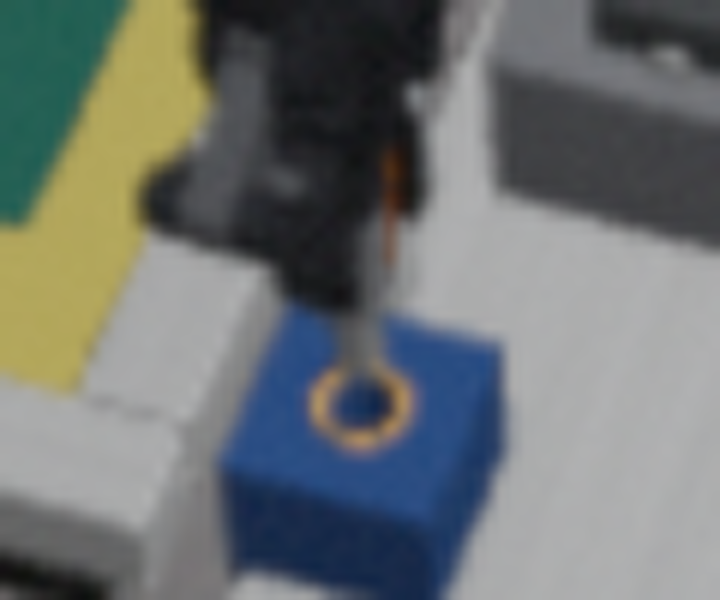

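View pics/t5.png

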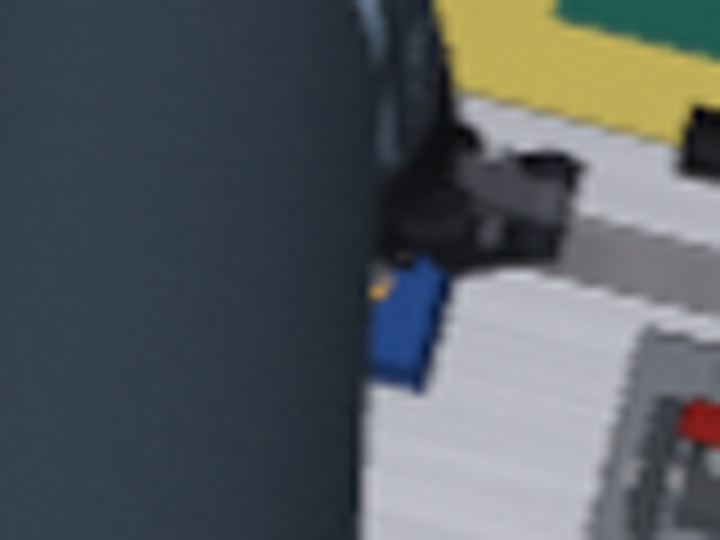

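Run:
```python
from h import *
S=cam("side")
f=lambda p:(proj(S,p)-[267,255]+.5)*12-.5
e=at_z(S,267+361.5/12-.5,255+405.5/12-.5,50);print("eye",e)
for z in (50,60,64,94,98): print(z,f([e[0],e[1],z]),f([e[0]+2,e[1],z]),f([e[0],e[1]+2,z]))
im=S["pixels"][255:305,267:327]
print(im[24:36,26:36].sum(2))
cv2.imwrite("pics/s6.png",cv2.resize(im[15:40,20:45],None,fx=24,fy=24,interpolation=cv2.INTER_LANCZOS4))
```

```text
eye [595.40622505  73.96224419  50.        ]
50 [361. 405.] [350.82220009 404.56036043] [360.11874821 413.62303976]
60 [358.52577167 377.0205951 ] [348.27910641 376.58040972] [357.63592085 385.67270635]
64 [357.52664949 365.72218589] [347.25217644 365.28178943] [356.63331626 374.38592383]
94 [349.85620519 278.98222554] [339.3682629 278.5403871] [348.93594504 287.73306357]
98 [348.80925059 267.14291134] [338.29217368 266.70090059] [347.88528879 275.90534136]
[[ 94  77  80 117 227 289 373 420 463 515]
 [131 104 101 145 233 290 358 418 484 514]
 [224 194 191 219 263 289 316 361 407 464]
 [245 239 241 261 303 348 302 283 299 341]
 [246 244 251 266 306 341 288 256 254 258]
 [248 241 249 260 299 328 287 251 244 245]
 [250 254 276 266 292 329 306 274 256 247]
 [284 367 316 247 246 264 332 332 286 251]
 [381 358 278 208 180 186 263 377 333 256]
 [411 334 223 176 151 151 220 393 346 267]
 [393 325 222 181 158 169 232 376 330 258]
 [331 327 270 242 226 244 366 355 291 252]]
```

View pics/s6.png

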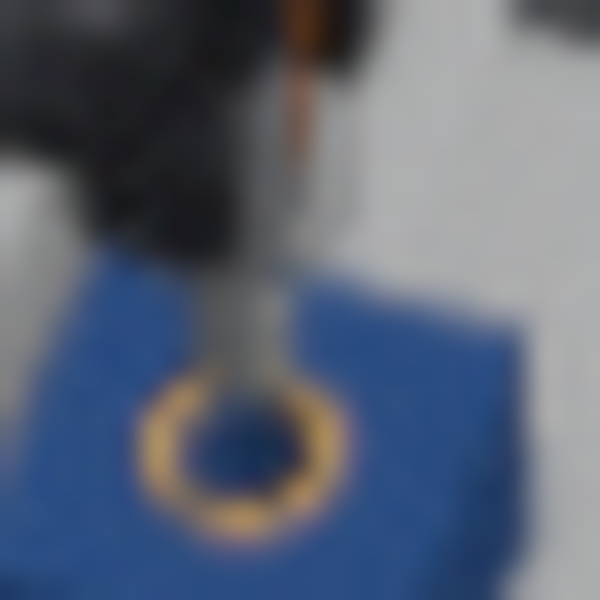

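```bash
python3 -m handwheel '[[-0.036,0.05,0,0,0,0],[0,0,0.1,0,0,0],[0,0,0.15,0,0,0],[0,0,0,0,0,0],[0,0,0,0,0,0],[0,0,0,0,0,0],[0,0,0,0,0,0],[0,0,0,0,0,0],[0,0,0,0,0,0],[0,0,0,0,0,0]]'
python3 - <<'E'
from h import *
S=cam("side")
im=S["pixels"][255:305,267:327]
cv2.imwrite("pics/s7.png",cv2.resize(im[15:40,20:45],None,fx=24,fy=24,interpolation=cv2.INTER_LANCZOS4))
for i in range(3):
    cam("side"); go([596,74.5,231],[180,0,165])
E
```

```text
time_s: 8.7
tool_pos: [596.7, 74.5, 269.1]
tool_rot: [180.0, 0.0, 165.0]
wrist_force: [-0.9, -0.3, -2.3]
gripper_width: 16.6
t 8.8 pos [596.724  74.482 269.098] rot [179.997   0.    165.004] F [ 0.592 -0.301 -1.567] w 16.459489852673748
turn units [0.001 0.    0.001] shift units [ 0.028 -0.007  1.524] per10 [ 0.003 -0.001  0.152]
t 8.85 pos [596.713  74.496 269.089] rot [180.     -0.001 165.007] F [-0.299 -0.239 -1.438] w 16.465992318010215
turn units [ 0.    -0.     0.001] shift units [ 0.028 -0.007  1.524] per10 [ 0.003 -0.001  0.152]
t 8.9 pos [596.72   74.465 269.07 ] rot [-179.999   -0.001  165.005] F [-0.112  1.048 -1.568] w 16.37938008529896
turn units [-0.    -0.     0.001] shift units [ 0.028 -0.006  1.523] per10 [ 0.003 -0.001  0.152]
```

View pics/s7.png

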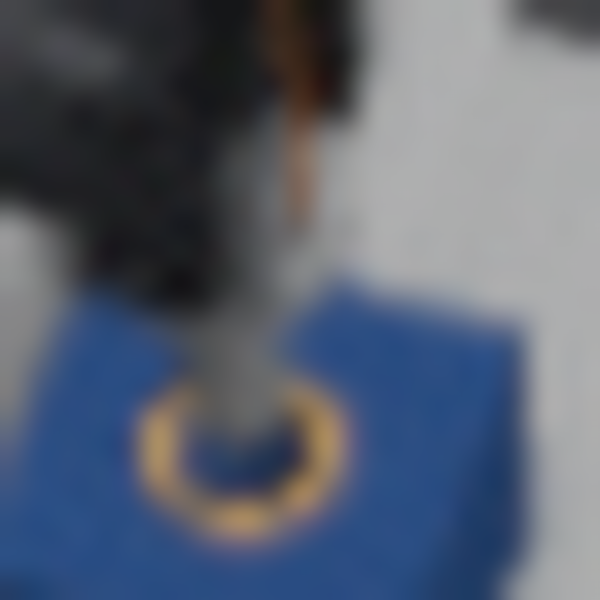

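```bash
python3 -m handwheel '[[0,0,0.1,0,0,0],[0,0,0.1,0,0,0],[0,0,0.1,0,0,0],[0,0,0.1,0,0,0],[0,0,0.1,0,0,0],[0,0,0,0,0,0],[0,0,0,0,0,0],[0,0,0,0,0,0],[0,0,0,0,0,0],[0,0,0,0,0,0]]'
python3 - <<'E'
from h import *
S=cam("side")
crop(S,297,280,30,25,12,"s8.png")
go([596,74.5,231],[180,0,165])
E
```

```text
time_s: 9.9
tool_pos: [596.8, 74.5, 256.7]
tool_rot: [180.0, 0.0, 165.0]
wrist_force: [0.8, 0.4, -1.8]
gripper_width: 16.2
t 9.95 pos [596.783  74.46  256.691] rot [179.992   0.009 165.002] F [ 0.591 -0.521 -1.155] w 16.65221611412579
turn units [0.001 0.002 0.   ] shift units [ 0.031 -0.007  1.028] per10 [ 0.003 -0.001  0.103]
```

View pics/s8.png

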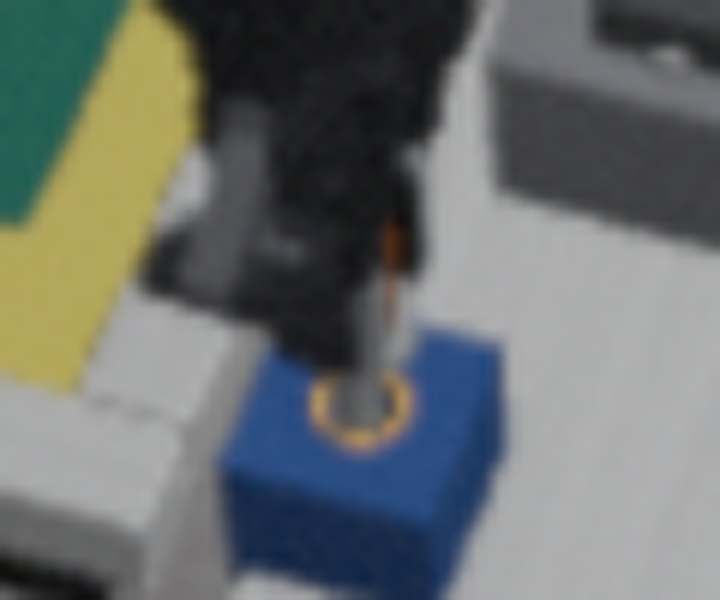

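The shank is now inside the brass ring at crop (361,400), with no contact force. I'll keep lowering it.

```bash
python3 -m handwheel '[[0,0,0.1,0,0,0],[0,0,0.15,0,0,0],[0,0,0.15,0,0,0],[0,0,0.15,0,0,0],[0,0,0.15,0,0,0],[0,0,0.15,0,0,0],[0,0,0,0,0,0],[0,0,0,0,0,0],[0,0,0,0,0,0],[0,0,0,0,0,0]]'
python3 - <<'E'
from h import *
S=cam("side")
crop(S,297,280,30,25,12,"s9.png")
go([596,74.5,231],[180,0,165])
E
```

```text
time_s: 10.95
tool_pos: [596.9, 74.4, 235.6]
tool_rot: [180.0, 0.0, 165.0]
wrist_force: [-0.6, 0.6, -0.8]
gripper_width: 16.7
t 11.0 pos [596.855  74.48  235.575] rot [179.985   0.024 165.005] F [-0.51   0.465 -2.012] w 16.514781111506455
turn units [0.003 0.004 0.001] shift units [ 0.033 -0.008  0.183] per10 [ 0.003 -0.001  0.018]
```

View pics/s9.png

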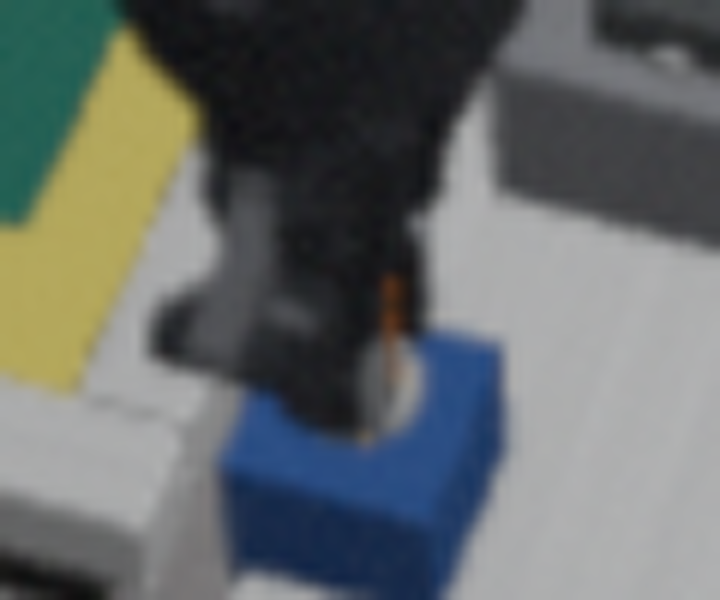

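```bash
python3 -m handwheel '[[0,0,0.06,0,0,0],[0,0,0.06,0,0,0],[0,0,0.04,0,0,0],[0,0,0,0,0,0],[0,0,0,0,0,0],[0,0,0,0,0,0],[0,0,0,0,0,0],[0,0,0,0,0,0],[0,0,0,0,0,0],[0,0,0,0,0,0]]'
```

```text
time_s: 12.0
tool_pos: [596.7, 74.4, 231.3]
tool_rot: [-180.0, -0.0, 165.0]
wrist_force: [-0.1, 0.9, 0.6]
gripper_width: 16.5
```

```bash
python3 -m handwheel '[[0,0,0.04,0,0,0],[0,0,0.04,0,0,0],[0,0,0,0,0,0],[0,0,0,0,0,0],[0,0,0,0,0,0],[0,0,0,0,0,0],[0,0,0,0,0,0],[0,0,0,0,0,0],[0,0,0,0,0,0],[0,0,0,0,0,0]]'
```

```text
time_s: 13.0
tool_pos: [596.9, 74.3, 231.2]
tool_rot: [180.0, -0.1, 165.0]
wrist_force: [-4.9, 0.1, 10.7]
gripper_width: 16.6
```

The pin is seated: 10.7 N upward, and z stopped at 231.2 against a predicted 231. I'll release and lift off.

```bash
python3 -m handwheel '[[0,0,0,0,0,0],[0,0,0,0,0,0],[0,0,0,0,0,0],[0,0,0,0,0,0],[0,0,-0.2,0,0,0],[0,0,-0.5,0,0,0],[0,0,-0.8,0,0,0],[0,0,-1,0,0,0],[0,0,-1,0,0,0],[0,0,-0.8,0,0,0]]' 0.6;  python3 -m handwheel '[[0,0,-1,0,0,0],[0,0.5,-0.5,0,0,0],[0,0,0,0,0,0.8],[0,0,0,0,0,1],[0,0,0,0,0,1],[0,0,0,0,0,1],[0,0,0,0,0,1],[0,0,0,0,0,1],[0,0,0,0,0,1],[0,0,0,0,0,1]]' 0
python3 - <<'E'
from h import *
S=cam("side")
crop(S,310,260,50,45,7,"s10.png")
go(jig(7,-42,330),[180,0,75])
E
```

```text
time_s: 14.0
tool_pos: [597.2, 74.3, 339.7]
tool_rot: [179.9, 0.2, 165.0]
wrist_force: [-0.5, -0.6, -0.6]
gripper_width: 51.1
time_s: 15.0
tool_pos: [600.0, 87.8, 374.4]
tool_rot: [180.0, -0.0, 120.1]
wrist_force: [-0.2, -0.2, -0.4]
gripper_width: 0.4
t 15.05 pos [600.015  87.875 374.379] rot [179.989  -0.02  120.004] F [ 0.604  0.908 -0.809] w -0.01650887448793151
turn units [ 0.    -0.004  7.855] shift units [-6.682 -1.176  1.775] per10 [-0.668 -0.118  0.178]
```

View pics/s10.png

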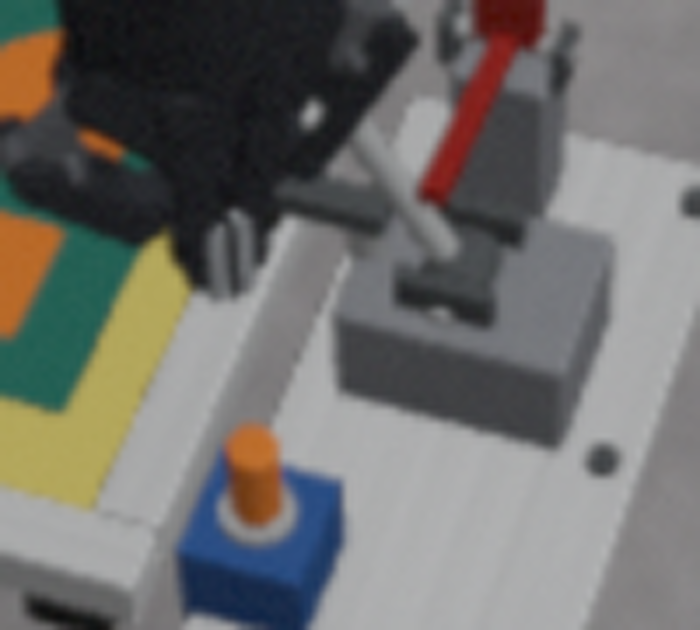

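```bash
sed -i 's/J0=np.array.*; JY/J0=np.array([533.3,-23.2,0]); JY/' h.py; python3 -m handwheel '[[0,0,0,0,0,1],[0,0,0,0,0,1],[0,0,0,0,0,1],[0,0,0,0,0,1],[0,0,0,0,0,1],[0,0,0,0,0,1],[0,0,0,0,0,1],[0,0,0,0,0,0.86],[0,0,0,0,0,0],[0,0,0,0,0,0]]'
python3 - <<'E'
from h import *
print(observe()["joint_positions"])
go(jig(7,-42,313),[180,0,75])
T=cam("top");crop(T,330,240,50,40,8,"t11.png")
for th in (0,.1,.2): print(th,[((proj(T,jig(7,-75-60*np.sin(th)+s*4,100+60*np.cos(th)))-[280,200]+.5)*8).round() for s in(0,)])
E
```

```text
time_s: 16.05
tool_pos: [600.0, 87.3, 374.3]
tool_rot: [-180.0, -0.0, 75.5]
wrist_force: [1.3, -0.3, -0.3]
gripper_width: 0.2
[-43.22563265  22.1343451   38.63665925 100.98396815 -15.42294864
  62.26601881 -13.91164636]
t 16.05 pos [599.993  87.276 374.33 ] rot [-179.995   -0.007   75.48 ] F [ 1.262 -0.322 -0.274] w 0.20828021222870477
turn units [-0.001 -0.001  0.084] shift units [-6.639 -1.153  2.453] per10 [-0.664 -0.115  0.245]
0 [array([568., 329.])]
0.1 [array([589., 335.])]
0.2 [array([610., 340.])]
```

View pics/t11.png

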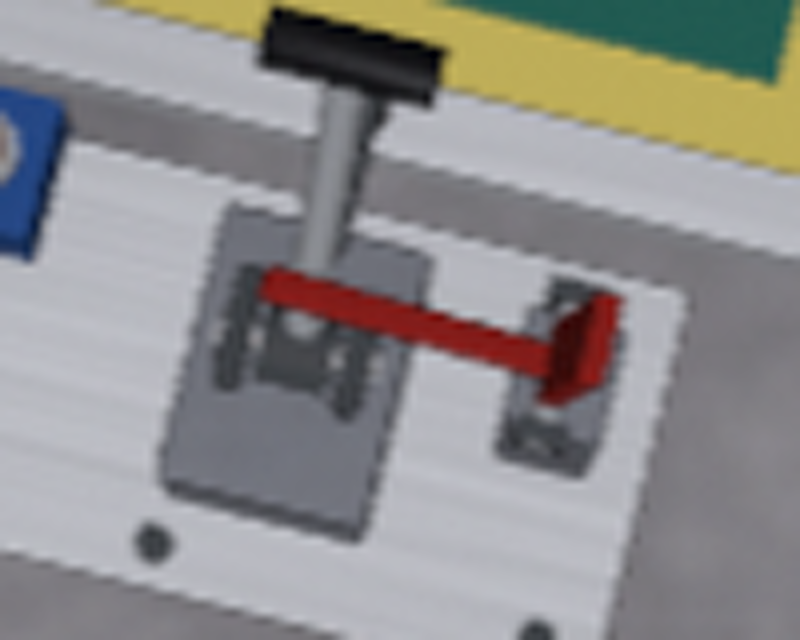

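```bash
python3 -m handwheel '[[-0.5,-0.35,0,0,0,0.08],[-1,-0.4,0,0,0,0],[-1,-0.4,0,0,0,0],[-1,0,0,0,0,0],[-1,0,0,0,0,0],[-1,0,0,0,0,0],[-0.8,0,0,0,0,0],[-0.34,0,0.2,0,0,0],[0,0,0.4,0,0,0],[0,0,0.4,0,0,0]]'; python3 -m handwheel '[[0,0,0.5,0,0,0],[0,0,0.5,0,0,0],[0,0,0.3,0,0,0],[0,0,0.15,0,0,0],[0,0,0,0,0,0],[0,0,0,0,0,0],[0,0,0,0,0,0]
,[0,0,0,0,0,0],[0,0,0,0,0,0],[0,0,0,0,0,0]]'
python3 - <<'E'
from h import *
go(jig(7,-42,313),[180,0,75])
S=cam("side");crop(S,325,215,50,45,8,"s12.png")
E
```

```text
time_s: 17.1
tool_pos: [529.1, -65.1, 348.4]
tool_rot: [-180.0, -0.0, 74.9]
wrist_force: [0.0, -0.1, 1.0]
gripper_width: -0.3
time_s: 18.1
tool_pos: [528.9, -66.3, 313.3]
tool_rot: [180.0, -0.0, 74.8]
wrist_force: [0.0, -0.3, 0.2]
gripper_width: -0.3
t 18.1 pos [528.889 -66.254 313.294] rot [179.977  -0.014  74.821] F [ 0.046 -0.275  0.206] w -0.29576345113951835
turn units [ 0.004 -0.002 -0.031] shift units [0.029 0.005 0.012] per10 [0.003 0.    0.001]
```

View pics/s12.png

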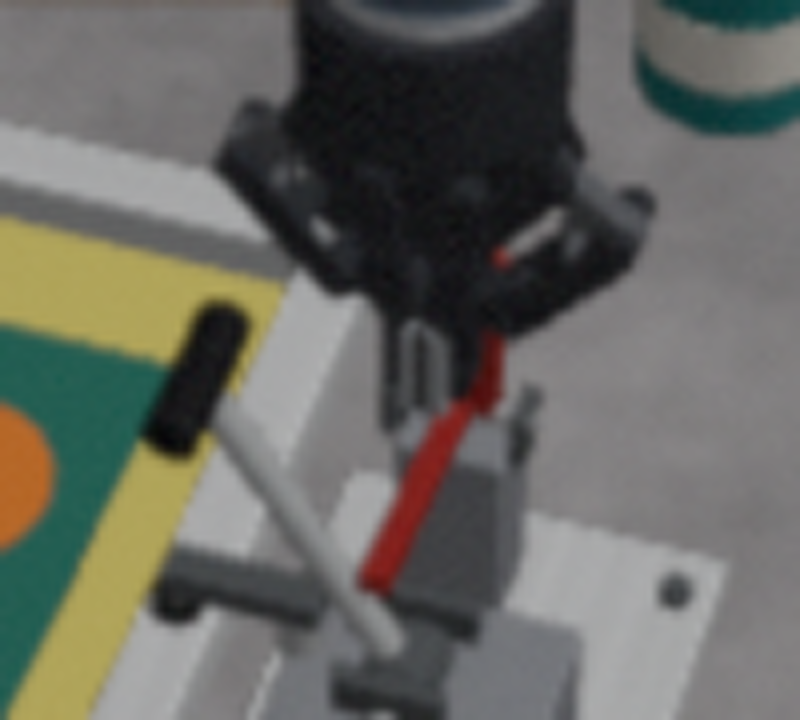

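Run:
```python
from h import *
S=cam("side")
f=lambda p:((proj(S,p)-[275,170]+.5)*8).round()
print("tip",f(jig(7,-42,140)),"tip edges",f(jig(-8,-42,140)),f(jig(22,-42,140)))
print("paddle base",f(jig(7,-75,105)),f(jig(-6,-75,110)),f(jig(20,-75,110)),"armtip",f(jig(7,12,112)),f(jig(7,12,118)))
print("handle",f(jig(62,25,174)),f(jig(62,-25,174)))
crop(S,330,215,25,25,20,"s13.png")
```

```text
tip [426. 398.] tip edges [474. 410.] [377. 386.]
paddle base [458. 395.] [499. 394.] [418. 374.] armtip [369. 593.] [369. 580.]
handle [168. 446.] [227. 320.]
```

View pics/s13.png

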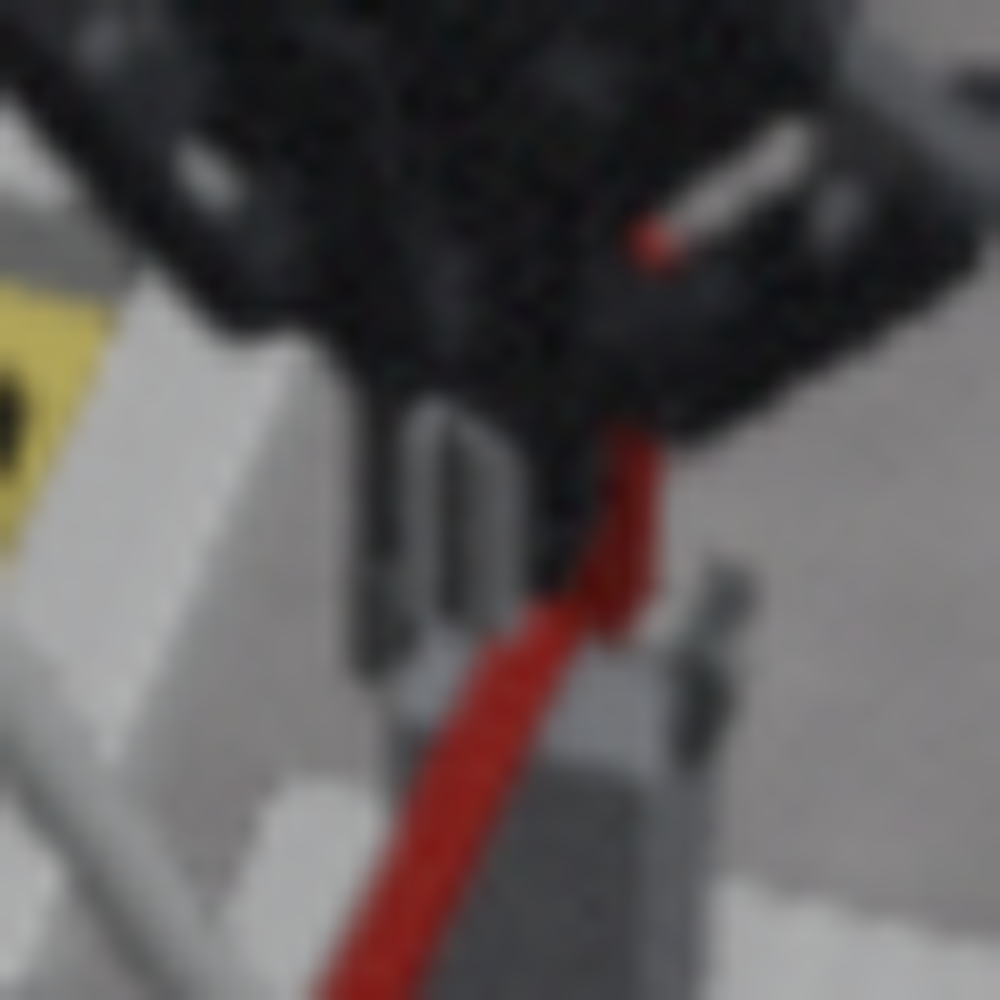

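```bash
python3 -m handwheel '[[-0.3,0,0,0,0,0],[-0.35,0,0,0,0,0],[-0.35,0,0,0,0,0],[-0.35,0,0,0,0,0],[-0.37,0,0,0,0,0],[-0.26,0,0.08,0,0,0],[-0.26,0,0.08,0,0,0],[0,0,0,0,0,0],[0,0,0,0,0,0],[0,0,0,0,0,0]]'
python3 - <<'E'
from h import *
go(jig(7,-108,125+173),[180,0,75])
S=cam("side");crop(S,325,205,50,45,8,"s14.png")
E
```

```text
time_s: 19.2
tool_pos: [514.1, -120.3, 309.0]
tool_rot: [-180.0, 0.0, 74.8]
wrist_force: [0.2, -1.3, 0.1]
gripper_width: 0.3
t 19.2 pos [ 514.137 -120.342  308.99 ] rot [-179.988    0.027   74.832] F [ 0.153 -1.253  0.133] w 0.2868595400760757
turn units [-0.002  0.005 -0.029] shift units [-0.368  0.015  0.44 ] per10 [-0.037  0.001  0.044]
```

View pics/s14.png

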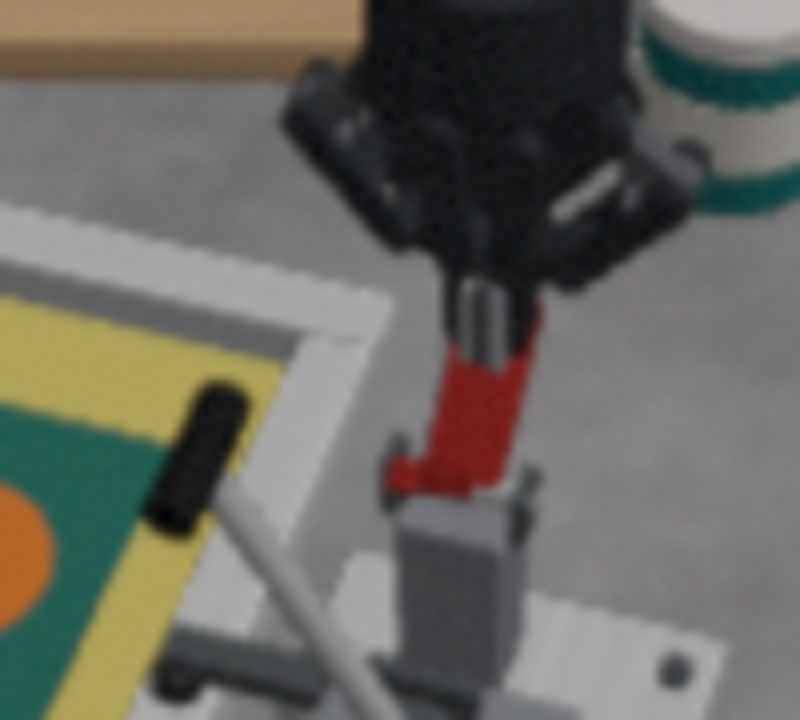

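```bash
python3 -m handwheel '[[-0.18,0,0.22,0,0,0],[-0.18,0,0.22,0,0,0],[-0.1,0,0.18,0,0,0],[-0.1,0,0.18,0,0,0],[-0.04,0,0.1,0,0,0],[0,0,0,0,0,0],[0,0,0,0,0,0],[0,0,0,0,0,0],[0,0,0,0,0,0],[0,0,0,0,0,0]]'
python3 - <<'E'
from h import *
go(jig(7,-115,112+173),[180,0,75])
S=cam("side");crop(S,325,205,50,45,8,"s15.png")
f=lambda p:((proj(S,p)-[275,160]+.5)*8).round()
for th in(.9,1,1.1,1.2,1.3,1.4): print(th,"armtip",f(jig(7,-75+88*np.cos(th),100+88*np.sin(th))),"pad end",f(jig(-6,-75-60*np.sin(th),100+60*np.cos(th))))
E
```

```text
time_s: 20.25
tool_pos: [510.2, -134.8, 286.6]
tool_rot: [-180.0, 0.0, 74.8]
wrist_force: [0.1, -0.1, 0.3]
gripper_width: -0.1
t 20.25 pos [ 510.181 -134.765  286.604] rot [-179.999    0.001   74.823] F [ 0.061 -0.061  0.258] w -0.06995760537761322
turn units [-0.     0.    -0.031] shift units [-0.05   0.018  0.064] per10 [-0.005  0.002  0.006]
0.9 armtip [403. 467.] pad end [545. 305.]
1 armtip [410. 437.] pad end [548. 308.]
1.1 armtip [418. 408.] pad end [550. 313.]
1.2 armtip [427. 380.] pad end [552. 320.]
1.3 armtip [436. 353.] pad end [553. 328.]
1.4 armtip [445. 328.] pad end [554. 338.]
```

View pics/s15.png

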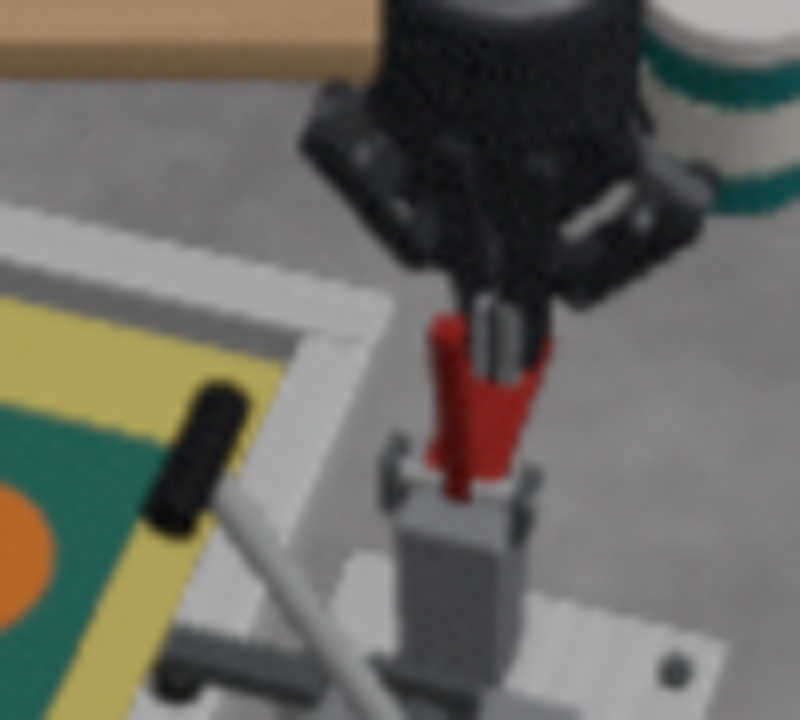

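```bash
python3 -m handwheel '[[0,0,0.06,0,0,0],[0,0,0.06,0,0,0],[0,0,0.04,0,0,0],[0,0,0,0,0,0],[0,0,0,0,0,0],[0,0,0,0,0,0],[0,0,0,0,0,0],[0,0,0,0,0,0],[0,0,0,0,0,0],[0,0,0,0,0,0]]'
```

```text
time_s: 21.3
tool_pos: [510.7, -135.3, 285.0]
tool_rot: [-180.0, -0.1, 74.8]
wrist_force: [-5.6, 2.3, 17.4]
gripper_width: -0.2
```

```bash
python3 -m handwheel '[[0,0,-0.3,0,0,0],[0,0,-0.7,0,0,0],[0,0,-1,0,0,0],[0,0,-1,0,0,0],[0,0,-1,0,0,0],[0,0,-0.8,0,0,0],[0,0,-0.3,0,0,0],[0,0,0,0,0,0],[0,0,0,0,0,0],[0,0,0,0,0,0]]' 0.5
python3 - <<'E'
from h import *
go(jig(62,18,385),[180,0,75])
T=cam("top");crop(T,330,230,50,40,8,"t16.png")
f=lambda p:((proj(T,p)-[280,190]+.5)*8).round()
print(f(jig(62,25,174)),f(jig(62,-25,174)))
for th in(1.1,1.2,1.3,1.4): print(th,"armtip",f(jig(7,-75+88*np.cos(th),100+88*np.sin(th))))
E
```

```text
time_s: 22.3
tool_pos: [509.7, -134.4, 408.6]
tool_rot: [-179.8, 0.0, 74.8]
wrist_force: [0.1, -0.4, 0.0]
gripper_width: 42.8
t 22.3 pos [ 509.693 -134.438  408.595] rot [-179.847    0.043   74.825] F [ 0.08  -0.42   0.019] w 42.82506942594118
turn units [-0.027  0.008 -0.031] shift units [5.262 2.24  0.944] per10 [0.526 0.224 0.094]
[261. 117.] [440. 161.]
1.1 armtip [426. 361.]
1.2 armtip [456. 366.]
1.3 armtip [487. 372.]
1.4 armtip [518. 378.]
```

View pics/t16.png

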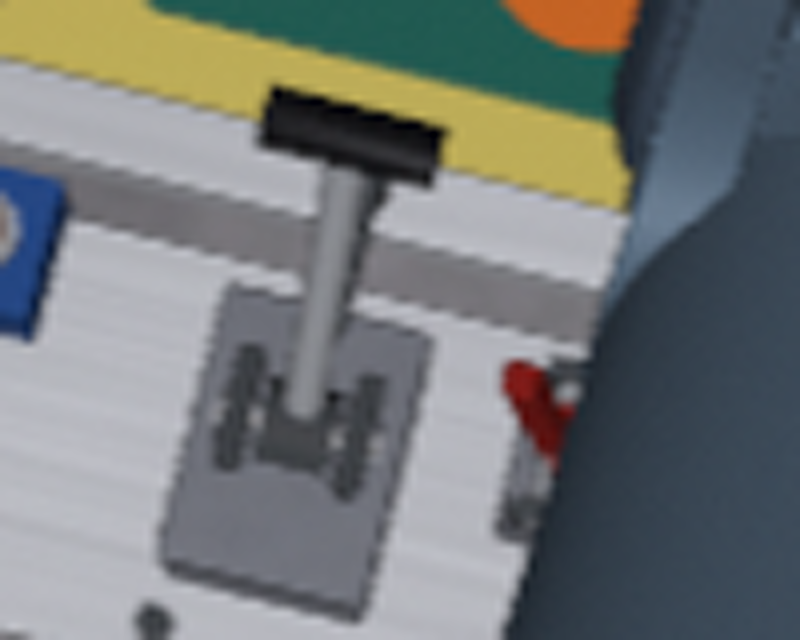

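```bash
python3 -m handwheel '[[0.4,0.2,0,0,0,-0.03],[0.7,0.3,0,0,0,0],[0.8,0.3,0,0,0,0],[0.8,0.34,0,0,0,0],[0.8,0.3,0,0,0,0],[0.8,0.3,0,0,0,0],[0.6,0.3,0,0,0,0],[0.36,0.2,0.3,0,0,0],[0,0,0.4,0,0,0],[0,0,0.24,0,0,0]]'; python3 -m handwheel '[[0,0,0,0,0,0],[0,0,0,0,0,0],[0,0,0,0,0,0],[0,0,0,0,0,0],[0,0,0,0,0,0],[0,0,0,0,0,0],[0,0,0,0,0,0],[0,0,0,0,0,0],[0,0,0,0,0,0],[0,0,0,0,0,0]]'
python3 - <<'E'
from h import *
go(jig(62,18,331),[180,0,75])
S=cam("side");crop(S,310,215,50,45,8,"s17.png")
f=lambda p:((proj(S,p)-[260,170]+.5)*8).round()
print(f(jig(62,25,174)),f(jig(62,-25,174)))
E
```

```text
time_s: 23.35
tool_pos: [597.7, -23.0, 384.8]
tool_rot: [-179.9, 0.1, 74.9]
wrist_force: [-0.0, -0.1, -0.7]
gripper_width: 42.7
time_s: 24.35
tool_pos: [598.4, -22.2, 386.5]
tool_rot: [-180.0, 0.0, 75.0]
wrist_force: [-0.1, 0.1, -0.2]
gripper_width: 42.8
t 24.35 pos [598.401 -22.229 386.531] rot [-179.994    0.004   74.997] F [-0.059  0.108 -0.218] w 42.83029635958435
turn units [-0.001  0.001 -0.001] shift units [ 0.008 -0.025  2.221] per10 [ 0.001 -0.003  0.222]
[288. 446.] [347. 320.]
```

View pics/s17.png

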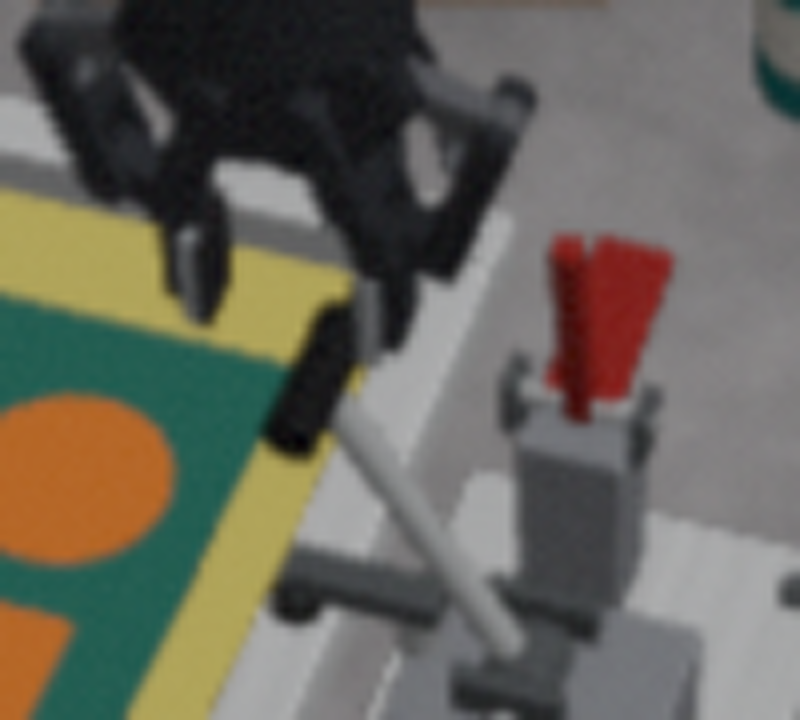

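```bash
python3 -m handwheel '[[0,-0.03,0.2,0,0,0],[0,0,0.35,0,0,0],[0,0,0.35,0,0,0],[0,0,0.35,0,0,0],[0,0,0.35,0,0,0],[0,0,0.35,0,0,0],[0,0,0.25,0,0,0],[0,0,0,0,0,0],[0,0,0,0,0,0],[0,0,0,0,0,0]]'
python3 - <<'E'
from h import *
go(jig(62,18,331),[180,0,75])
S=cam("side");crop(S,305,220,50,45,8,"s18.png")
E
```

```text
time_s: 25.4
tool_pos: [598.0, -22.2, 332.1]
tool_rot: [179.9, -0.0, 75.0]
wrist_force: [0.4, -0.0, 0.4]
gripper_width: 42.3
t 25.4 pos [597.961 -22.197 332.077] rot [179.944  -0.016  74.989] F [ 0.369 -0.02   0.441] w 42.332647482379215
turn units [ 0.01  -0.003 -0.002] shift units [ 0.012 -0.008  0.043] per10 [ 0.001 -0.001  0.004]
```

View pics/s18.png

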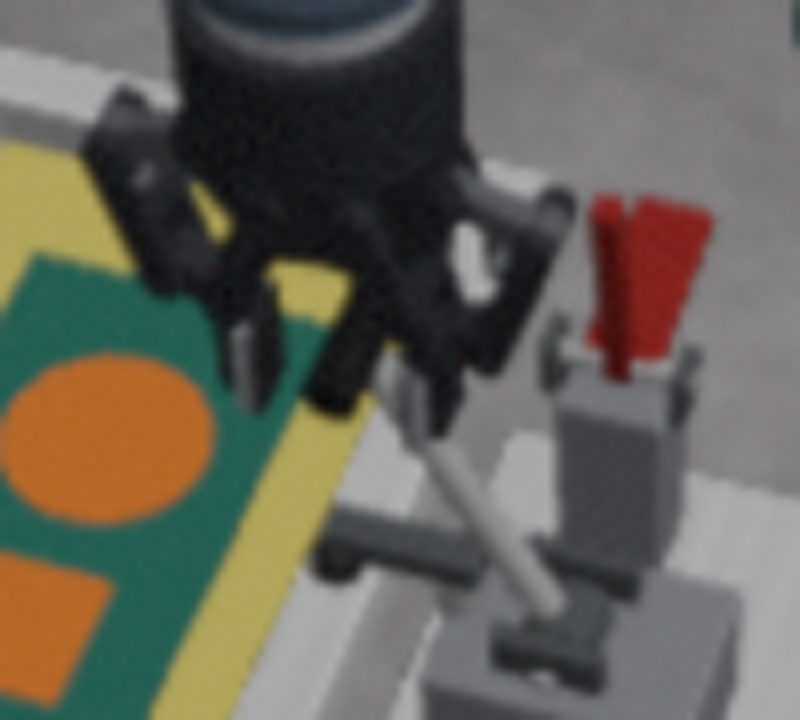

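```bash
python3 -m handwheel '[[0,0,0.02,0,0,0],[0,0,0,0,0,0],[0,0,0,0,0,0],[0,0,0,0,0,0],[0,-0.2,0,0,0,0],[0,-0.2,-0.08,0,0,0],[0,-0.3,-0.12,0,0,0],[0,-0.4,-0.12,0,0,0],[0,-0.4,-0.1,0,0,0],[0,-0.4,-0.06,0,0,0]]' 0.33
python3 - <<'E'
from h import *
go(jig(0,18,345),[180,0,75])
S=cam("side");crop(S,315,220,50,45,8,"s19.png")
E
```

```text
time_s: 26.45
tool_pos: [551.8, -9.8, 344.4]
tool_rot: [179.8, -0.1, 75.0]
wrist_force: [4.0, -1.9, 3.4]
gripper_width: 28.1
t 26.45 pos [551.771  -9.805 344.373] rot [179.819  -0.063  74.985] F [ 3.998 -1.853  3.444] w 28.10023839278923
turn units [ 0.032 -0.011 -0.003] shift units [ 0.011 -0.575 -0.025] per10 [ 0.001 -0.057 -0.003]
```

View pics/s19.png

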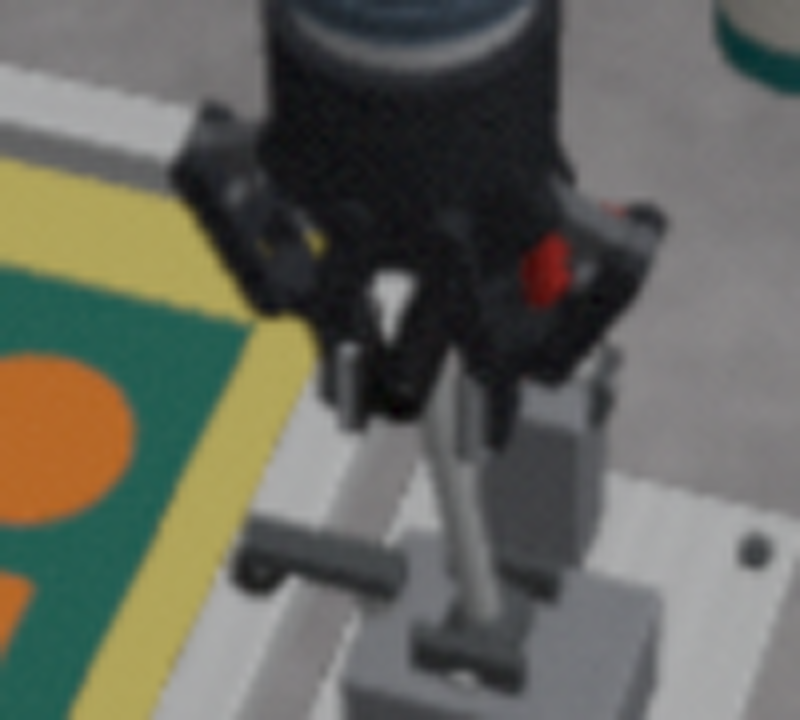

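```bash
python3 -m handwheel '[[0,-0.35,-0.02,0,0,0],[0,-0.35,0,0,0,0],[0,-0.35,0.02,0,0,0],[0,-0.35,0.04,0,0,0],[0,-0.35,0.06,0,0,0],[0,-0.35,0.08,0,0,0],[0,-0.3,0.1,0,0,0],[0,-0.2,0.06,0,0,0],[0,0,0,0,0,0],[0,0,0,0,0,0]]'
python3 - <<'E'
from h import *
go(jig(-56,18,336),[180,0,75])
S=cam("side");crop(S,325,220,50,45,8,"s20.png")
f=lambda p:((proj(S,p)-[275,175]+.5)*8).round()
for th in(.7,.8,.9): a=.5-th;print(th,f(jig(130*np.sin(a),25,60+130*np.cos(a))),f(jig(60*np.sin(a),0,60+60*np.cos(a))))
E
```

```text
time_s: 27.5
tool_pos: [489.0, 7.1, 334.5]
tool_rot: [180.0, 0.0, 75.0]
wrist_force: [5.6, -1.7, 2.3]
gripper_width: 28.1
t 27.5 pos [489.05    7.057 334.509] rot [179.965   0.003  74.999] F [ 5.636 -1.681  2.331] w 28.07699898743571
turn units [ 0.006  0.    -0.   ] shift units [ 0.009 -0.217 -0.06 ] per10 [ 0.001 -0.022 -0.006]
0.7 [465. 449.] [443. 523.]
0.8 [509. 467.] [462. 531.]
0.9 [551. 488.] [480. 540.]
```

View pics/s20.png

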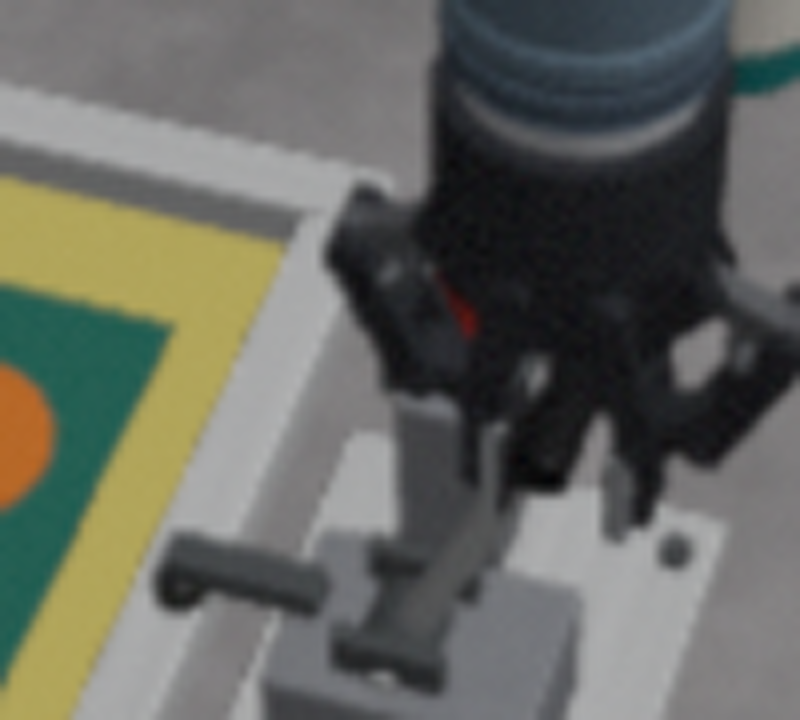

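```bash
python3 -m handwheel '[[0,-0.1,0,0,0,0],[0,-0.1,0,0,0,0],[0,-0.05,0,0,0,0],[0,0,0,0,0,0],[0,0,0,0,0,0],[0,0,0,0,0,0],[0,0,0,0,0,0],[0,0,0,0,0,0],[0,0,0,0,0,0],[0,0,0,0,0,0]]'
```

```text
time_s: 28.55
tool_pos: [484.0, 8.5, 333.5]
tool_rot: [179.7, 0.1, 75.0]
wrist_force: [12.7, -1.8, -9.4]
gripper_width: 28.3
```

```bash
python3 -m handwheel '[[0,-0.06,0,0,0,0],[0,0,0,0,0,0],[0,0,0,0,0,0],[0,0,0,0,0,0],[0,0,0,0,0,0],[0,0,0,0,0,0],[0,0,0,0,0,0],[0,0,0,0,0,0],[0,0,0,0,0,0],[0,0,0,0,0,0]]'
python3 - <<'E'
from h import *
go(jig(-56,18,336),[180,0,75])
S=cam("side");crop(S,325,220,50,45,8,"s21.png");cv2.imwrite("pics/s21f.png",S["pixels"])
T=cam("top");cv2.imwrite("pics/t21f.png",T["pixels"])
for n in range(2): go(jig(-56,18,336),[180,0,75]);cam("top")
E
```

```text
time_s: 29.55
tool_pos: [483.3, 8.6, 333.8]
tool_rot: [179.5, 0.0, 75.0]
wrist_force: [14.7, -2.8, -11.4]
gripper_width: 28.4
t 29.55 pos [483.33    8.562 333.847] rot [179.495   0.044  74.975] F [ 14.689  -2.805 -11.424] w 28.35483026549071
turn units [ 0.088  0.008 -0.004] shift units [ 0.01   0.02  -0.086] per10 [ 0.001  0.002 -0.009]
t 29.65 pos [483.318   8.546 333.825] rot [179.497   0.048  74.976] F [ 15.047  -2.687 -11.511] w 28.05493283585986
turn units [ 0.088  0.008 -0.004] shift units [ 0.011  0.02  -0.087] per10 [ 0.001  0.002 -0.009]
t 29.7 pos [483.326   8.574 333.831] rot [179.496   0.046  74.977] F [ 15.316  -2.436 -11.656] w 28.43574232809224
turn units [ 0.088  0.008 -0.004] shift units [ 0.01   0.02  -0.087] per10 [ 0.001  0.002 -0.009]
```

View pics/s21.png

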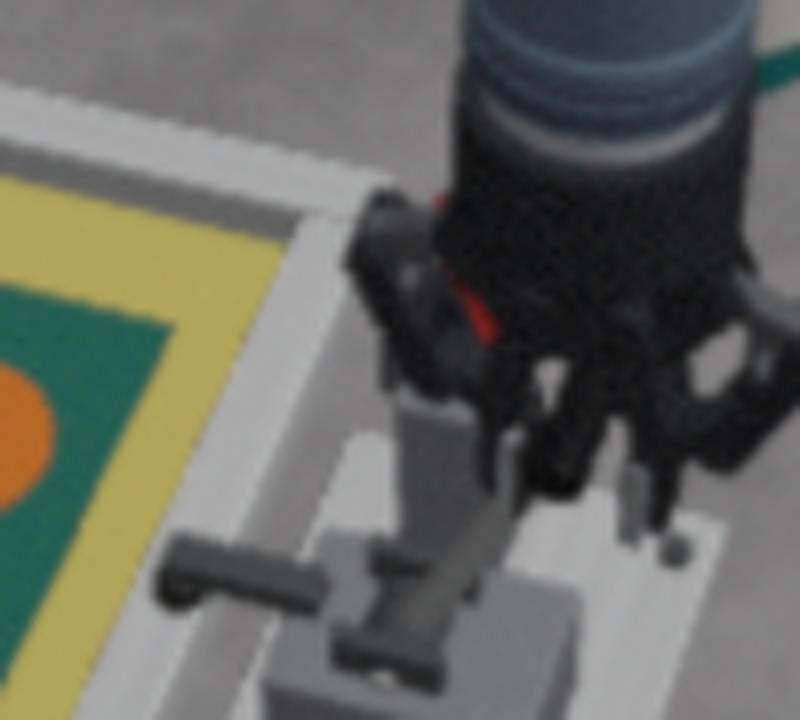

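View pics/s21f.png

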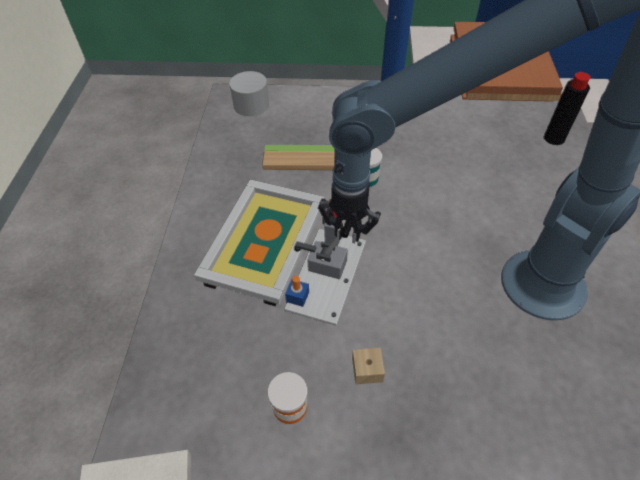

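View pics/t21f.png

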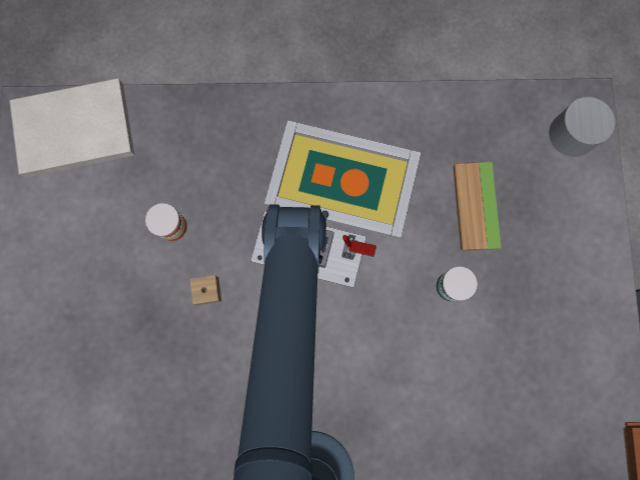

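The handle end is at crop (555,487), where 0.9 rad projects. The force has settled at about 15 N, roughly twice the 7 N spring, so the lever is on its stop. The pin is in the lug, the catch is over, and the tubs and squeegee are where they started.

Run:
```python
from plant import *
print(finish_job())
```

```text
the job is handed in; nothing more can be done
None
```

I handed the job in at about 30 s, with the fingers still holding the lever at its stop. The hand-in gave no verdict, so these results rest on my own last checks.

- **Pin:** It stands in the eyelet with its collar on the lug. While lowering, it stopped at the predicted height with about 11 N upward. After release, the side picture showed it upright.
- **Catch:** I pushed it over by its paddle to the stop, where the force rose to about 17 N. Both camera views put it at about 1.4 rad.
- **Lever:** I pulled it home after the catch was over. The handle's place in the picture matches about 0.9 rad. The fingers push towards the robot with about 15 N, and the spring accounts for about 7 N of that.
- **Tubs and squeegee:** They show at the same pixels as at the start; the squeegee and teal tub are partly hidden in the last side view, but the top view shows both clearly.

No check failed. The two cameras disagreed by 2–3 mm on the pin's starting position, and the seated pin put the eyelet about 2 mm farther from the robot than first measured. I allowed for this when aiming at the catch and lever.

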